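# Set the colour comparator's dial to the red line and take the reading

## Robot

A 6-joint arm with a two-finger parallel gripper is mounted at the origin on the work surface. World frame = base frame: x ahead of the robot, y to its left, z up, the work surface at z = 0. Lengths are in m, angles in rad, forces in N, time in s.
With the tool pointing down it reaches from about 0.375 to 0.975 m from the base axis. Payload 3.8 kg.
Tool frame: the origin (TCP) lies at the very end of the fingers, on their centre line; the grasp point (between the pads) lies 19 mm behind it; z points along the fingers, y is the direction in which the jaws open and shut (so a half turn about z gives the same grasp; the last joint's range is limited). The gripper opens to 85 mm and grips with 20 to 120 N. Pads are 22 mm wide; open, the fingers measure 114 mm over their backs; the gripper's body (76 mm by 85 mm) begins 54 mm behind the grasp point. The pads swing forward as they close: fully open they stand 13 mm farther back than shut.
Start: joints at [1.081, 0.264, 1.604, -0, 1.274, -0.037], TCP at [0.295, 0.607, 0.231] pointing down, gripper open.
Joint ranges: [-2.63, 2.63], [-0.94, 2.18], [0.31, 2.57], [-1.31, 4.45], [0, 2.66], [-2.55, 2.55]. Speed limits (rad/s): [2.57, 2.57, 3.14, 3.14, 3.14, 3.14].

## Interface

Orientations are given as a 3x3 rotation matrix whose columns are the frame's x, y, z axes.
In Python, from workcell import sense, eyes, arm, finder gives the robot as it stands. The module is installed in compiled form; this text tells all that it offers.
- The arm moves only by the tool send_rows, never from a script. Its argument "targets" is a list of rows, each a list of 3 entries, a list of its own where there are three numbers: the shift along the tool's x, y, z in cm, then the turn, a rotation vector about the tool's x, y, z in rad, then the closure, from 0 (fully open) to 1 (shut). A call has 1 to 10 rows; each row shifts and turns the pose as measured when the row begins, along the tool's axes as they then stand; what a row does not reach is not made up. A row lasts 1/10 s, in which the tool goes at most 50 mm and 8.59 degrees, less where a joint would pass 70% of its speed; a pose out of reach is approached as far as the arm can. A call is refused whole if a number of a shift passes 5 or a number of a turn 0.15, either way. A call with a gripper value outside its range is refused whole. The fingers move at their own pace and stop on an object; "grip_force" is the grip in N (left out, the last holds). Time passes only in rows, so rows that do not move let the fingers close. It gives the time, the measured TCP pose, the force and the opening at its end, in the units of the state.
- sense(): the state, without advancing time (a new reading comes with each control period).
- eyes.capture(name): name is "scene" or "top"; returns a dict with "frame" (480x640x3 uint8, blue, green, red), "fx", "fy", "cx", "cy" (pixels), "k1" (the pictures are not rectified: a ray, as slopes to the right and down, at radius r is drawn at 1 + k1 r^2 times it, then the intrinsics apply), "rvec" (rotation vector, rad) and "tvec" (3), from world to camera coordinates, as OpenCV has them. Camera axes: x right, y down, z forward; pixel columns grow to the right and rows downward; lengths in m; the calibration is good to about 2 mm. A picture is of the moment at which its call begins. There is no depth.
- arm.close_job(): hands the job in, once; it reports no verdict.
Trained networks look in a picture, given as the dict that the camera call returned (one of the last four; its "shot" number tells which), for a name from the list of things; names that differ only in an ending like _2 or _b are one class to them, and where a whole thing is asked for, a point or a joint stands for the part that bears it (a point fixed in the world has none). Each returns a list of dicts, best first, with "score" (0 to 1); they miss things now and then, are a little off and sometimes report something else, mostly with a low value. They report only what shows in the picture. A call takes as long as a camera call. They do not tell look-alikes from the thing itself.
- finder.outline_of(picture, target): "pixels" (480x640 bool, what is visible of it) and "extent" ([centre column, centre row, width, height] in pixels, round what is visible of it).
- finder.spot_point(picture, target): "xy" ([column, row] in pixels: a listed point, or the origin of a listed thing).
The state is a dict: "clock": time; "joints": joint angles; "joint_vel": joint speeds; "effort": joint torques, N m; "position": TCP position; "orientation": TCP orientation; "ft_force": force on the tool from outside, world axes, zero at the start; "wrist_torque": the same for the moment, N m; "finger_gap": opening from 0.0 (shut) to 1.0 (fully open).
Only numpy, scipy, OpenCV 4.12 (cv2) and the standard library are available. Lean on these libraries where they do the work, as an engineer would, in place of code of your own. Each camera call takes 0.05 s, during which the arm holds its last target.

## Task

Turn the comparator's big dial until its white index mark lines up with the long red line on the scale ring, pushing the dial's raised fin round from one side with a fingertip: do not pinch the fin. Then, with the dial left on the line, push the green button fully down and let it come back up. Leave the bottles and the beaker standing where they are.

Things in the scene. Friction and masses are not known exactly. Their poses are not given: they have to be found in the camera images.
- comparator: White bench instrument, fixed to the bench, 240 (its x) x 360 (its y) x 60 mm high with teal side strips. Origin: centre of its underside on the bench; z up; its -x side faces roughly to the robot. On its top: the dial with axis at (0, -70) mm, a round black housing with the green button at (-55, +115) mm, and a low black viewing window (34 mm radius, 12 mm high) at (+55, +115) mm, in its own axes.
- index_mark (a point): Outer end of the white index mark on the black dial: 70 mm from the dial axis, 70 mm above the bench, in line with the fin (it moves with the dial). x axis: outward from the dial axis along the index and fin; z up. The dial is a black disc of 68 mm radius, its upper face 70 mm above the bench. The mark is 5 mm wide.
- red_line (a point): Inner end of the long red target line on the aluminium scale ring round the dial: 70 mm from the dial axis, 70 mm above the bench, so it coincides with the index mark when the two line up. x axis: outward from the dial axis along the line. The ring (inner radius 70 mm, outer 92 mm, upper face 68 mm above the bench) is fixed; its other lines are thin, short and black, one each 10 degrees. The red line is 5 mm wide and stands at another place each time.
- dial (a joint): Angle of the dial in rad, growing counter-clockwise seen from above; at 0 the index points along the comparator's -x. It starts between -0.6 and 0.6; the stops are at -4 and +4, so the red line can always be reached the shorter way round. It turns stiffly (about 0.12 N m, that is 3 N at the middle of the fin), does not spring back or coast and stays where it is left.
- fin_top (a point): Centre of the top of the raised radial fin on the dial, 33 mm out from the dial axis, 98 mm above the bench. The fin runs radially from 8 to 58 mm from the axis and is 14 mm thick with its two teal cheeks; it rises 28 mm above the dial's face. x axis: outward along the fin, y: across it (counter-clockwise), z up. A low hub of 11 mm radius, its top 84 mm above the bench, stands on the axis; the rest of the dial's face is bare.
- fin_left: Teal cheek on the fin's counter-clockwise face, 44 mm long, 4 mm thick, 24 mm high; origin at its centre, 33 mm from the dial axis and 83 mm above the bench; fixed to the dial. Push on it to turn the dial clockwise. Pressing both cheeks at once counts as a pinch.
- fin_right: Teal cheek on the fin's clockwise face, as the other. Push on it to turn the dial counter-clockwise.
- read_button (a joint): Travel of the green button in m: 0 is up, 0.006 fully down; a spring returns it; fully down takes 5 N.
- read_button_top (a point): Centre of the top of the green button's cap (36 mm across) when up; it moves with the cap. It is 82 mm above the bench when up, pressed straight down; round it a black collar 52 mm across whose top is 72 mm above the bench.
- amber_bottle: Loose sample bottle with amber oil and black cap, 56 mm across, 105 mm high, on the bench at the comparator's -y side. Origin: centre of its underside.
- dark_bottle: Loose sample bottle with dark oil and black cap, 56 mm across, 105 mm high, on the bench at the comparator's +y side. Origin: centre of its underside.
- large_bottle: Loose amber bottle with black cap, 80 mm across, 125 mm high, on the bench beyond the comparator. Origin: centre of its underside.
- beaker: Loose glass beaker, 60 mm across, 75 mm high, on the bench beyond the comparator. Origin: centre of its underside.
Things that resemble listed ones, but are neither listed nor needed, are in the scene too. What is shaped like the beaker but purple is not meant.

How it is judged:
By the outcome, as a careful person would: the job done as asked, in the order asked, and still so for the second after the job is handed in, with the robot touching nothing.
It also fails if it takes over 58 s, if anything falls off the work surface, if the arm or the gripper's body presses on something with over 40 N, if the wrist force passes 120 N, or if a joint passes its speed limit or range.

## Working session

There is one attempt and no reset: what is moved stays moved. The work goes in short steps, Python scripts to look and compute and a tool call to move; the robot and the scene stay as the last step left them, time stands still between calls to the robot, and variables do not carry over. Pictures are saved under pics/ and viewed, and the job is handed in when it is done.

Besides the shell and the picture viewer there is one more tool, called after "Request:" in YAML: its name, and indented under it one key for each argument. send_rows: Moves the arm, as the interface text tells. Its arguments: {"type":"object","properties":{"targets":{"type":"array","items":{"type":"array"}},"grip_force":{"type":"number"}},"required":["targets"]}

```bash
mkdir -p pics
cat > h.py <<'E'
import numpy as np, cv2
from workcell import sense, eyes, arm, finder
def save(p,n,crop=None,scale=1):
    f=p["frame"]
    if crop: f=f[crop[1]:crop[3],crop[0]:crop[2]]
    if scale!=1: f=cv2.resize(f,None,fx=scale,fy=scale,interpolation=cv2.INTER_CUBIC)
    cv2.imwrite("pics/"+n,f)
def proj(p,P):
    R,_=cv2.Rodrigues(np.array(p["rvec"],float)); c=np.atleast_2d(P)@R.T+np.array(p["tvec"]).ravel()
    s=c[:,:2]/c[:,2:]; r2=(s**2).sum(1,keepdims=True); s=s*(1+p["k1"]*r2)
    return s*[p["fx"],p["fy"]]+[p["cx"],p["cy"]]
def ray(p,uv):
    d=(np.array(uv,float)-[p["cx"],p["cy"]])/[p["fx"],p["fy"]]; s=d.copy()
    for _ in range(30): s=d/(1+p["k1"]*(s@s))
    R,_=cv2.Rodrigues(np.array(p["rvec"],float)); t=np.array(p["tvec"]).ravel()
    return -R.T@t, R.T@np.array([s[0],s[1],1])
def atz(p,uv,z):
    o,d=ray(p,uv); return o+d*(z-o[2])/d[2]
E
python3 - <<'E'
from h import *
for n in("scene","top"):
    p=eyes.capture(n); save(p,n+"0.png")
    o,_=ray(p,(320,240)); print(n,p["shot"],p["fx"],p["k1"],o)
    for t,z in (("comparator",0),("index_mark",.07),("red_line",.07),("fin_top",.098),("read_button_top",.082),("amber_bottle",0),("dark_bottle",0),("large_bottle",0),("beaker",0)):
        r=finder.spot_point(p,t)
        print(t,[(np.round(q["xy"],1).tolist(),round(q["score"],2),np.round(atz(p,q["xy"],z),4).tolist()) for q in r[:3]])
s=sense(); print(s["clock"],s["position"],s["orientation"],s["finger_gap"])
E
```

```text
scene 1 448.57460233196355 -0.06646923208523671 [ 1.29014712 -0.37607605  0.76654625]
comparator [([316.8, 275.7], 0.91, [0.595, 0.0314, 0.0])]
index_mark [([283.9, 248.7], 0.73, [0.5344, -0.0221, 0.07]), ([286.6, 243.4], 0.61, [0.5203, -0.0069, 0.07])]
red_line [([314.6, 268.8], 0.6, [0.6363, 0.0021, 0.07])]
fin_top [([284.4, 242.5], 0.66, [0.5455, -0.0244, 0.098])]
read_button_top [([355.5, 227.5], 0.65, [0.5749, 0.1608, 0.082])]
amber_bottle [([215.7, 277.7], 0.57, [0.4622, -0.1818, -0.0])]
dark_bottle [([399.6, 259.8], 0.79, [0.663, 0.2397, -0.0])]
large_bottle [([333.2, 340.7], 0.91, [0.7851, -0.0457, 0.0]), ([312.0, 269.8], 0.46, [0.5701, 0.0327, 0.0])]
beaker [([454.1, 257.6], 0.97, [0.7349, 0.3625, 0.0])]
top 2 529.5252940569968 -0.027072457635600084 [0.35629493 0.03676072 1.30908031]
comparator [([325.0, 256.3], 0.83, [0.6007, 0.0365, 0.0])]
index_mark [([338.7, 291.1], 0.69, [0.5084, -0.0039, 0.07])]
red_line [([341.4, 237.4], 0.73, [0.6376, 0.0021, 0.07])]
fin_top [([324.6, 255.7], 0.7, [0.5837, 0.0376, 0.098]), ([348.7, 276.2], 0.66, [0.5417, -0.0226, 0.098])]
read_button_top [([271.7, 256.5], 0.47, [0.5717, 0.1614, 0.082])]
amber_bottle [([408.0, 317.5], 0.97, [0.4699, -0.182, 0.0])]
dark_bottle [([236.5, 225.1], 0.79, [0.6574, 0.2688, 0.0])]
large_bottle []
beaker [([290.4, 168.4], 0.88, [0.8229, 0.1498, 0.0]), ([200.8, 191.7], 0.64, [0.7357, 0.3726, 0.0]), ([339.8, 239.6], 0.39, [0.6474, 0.0036, 0.0])]
1.0 [0.29530333 0.60698895 0.23131061] [[-8.99210936e-01  4.37515363e-01 -1.88931280e-06]
 [ 4.37515362e-01  8.99210935e-01  5.20640123e-05]
 [ 2.44776959e-05  4.59899258e-05 -9.99999999e-01]] 0.9984738927958005
```

View pics/scene0.png

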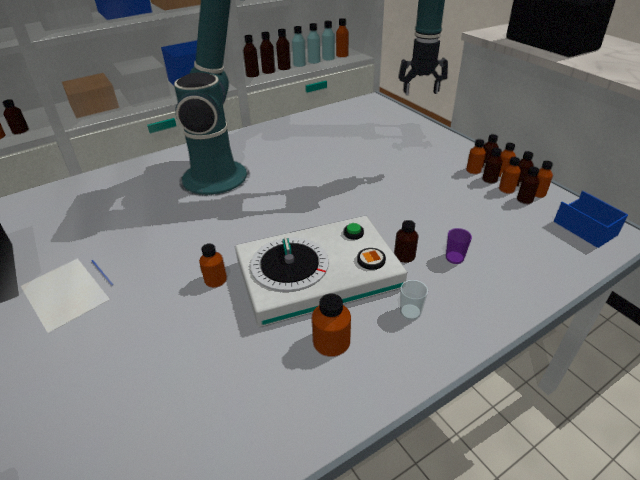

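View pics/top0.png

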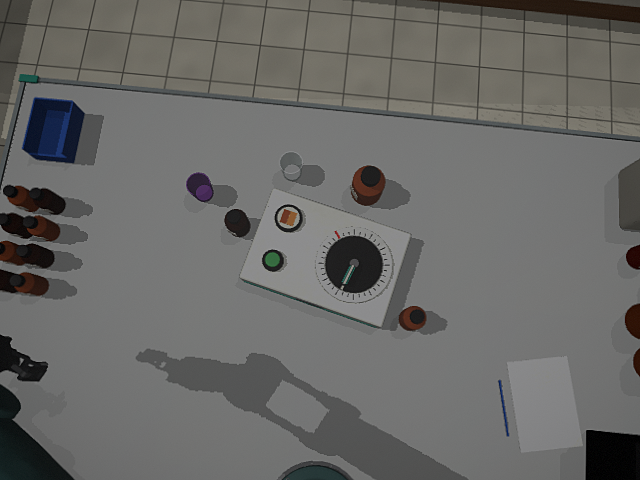

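Run:
```python
import cv2
f=cv2.imread("pics/top0.png")[190:330,230:420]; cv2.imwrite("pics/top0c.png",cv2.resize(f,None,fx=4,fy=4,interpolation=cv2.INTER_CUBIC))
f=cv2.imread("pics/scene0.png")[190:330,220:410]; cv2.imwrite("pics/scene0c.png",cv2.resize(f,None,fx=4,fy=4,interpolation=cv2.INTER_CUBIC))
```

```text
(no output)
```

View pics/top0c.png

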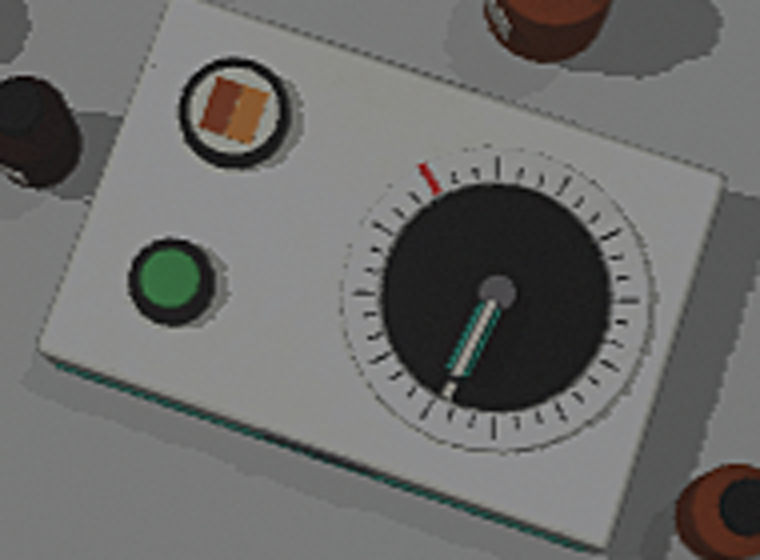

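View pics/scene0c.png

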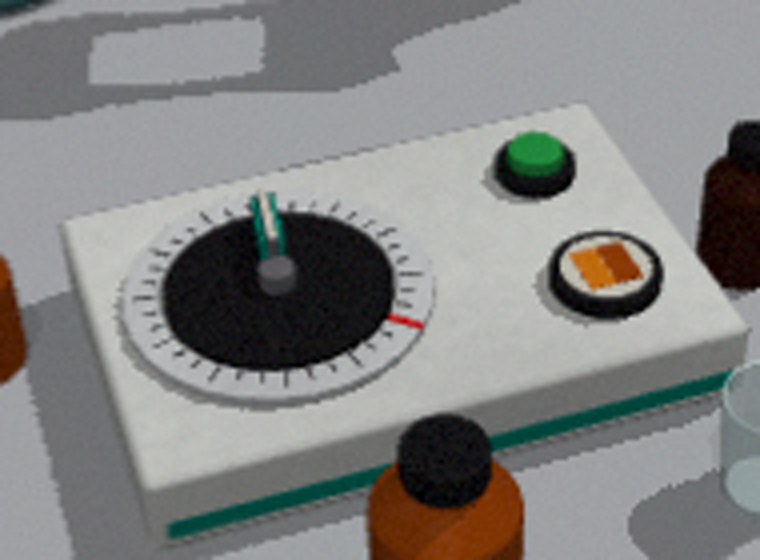

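The top view shows the comparator with the dial centre at about (354, 263), the index mark at (343, 288), the red line at (339, 238) and the green button at (272, 260). The scene view agrees, with the button at (354, 229) and the red line at (321, 270).

Look-alikes:
- **Button:** the viewing window at (288, 217) in the top view, which is not green.
- **Beaker:** the purple cup at (200, 187). The real one is the clear glass at (290, 165).
- **Bottles:** the ones at the left edge and on the shelf. These aren't needed.
- **Red line:** only one long red line is visible.

Next I'll fit the pose.

```bash
cat > fit.py <<'E'
from h import *
from scipy.optimize import least_squares
def blob(m,seed):
    n,l,st,c=cv2.connectedComponentsWithStats(m.astype(np.uint8)); 
    d=np.hypot(*(c[1:]-seed).T)+1e3*(st[1:,4]<15); return l==1+d.argmin(), c[1+d.argmin()]
def feats(p,seeds):
    f=p["frame"].astype(int); b,g,r=f[...,0],f[...,1],f[...,2]; o={}
    dark=(f.max(2)<60); m,_=blob(dark,seeds["dial"])
    c,_=cv2.findContours(m.astype(np.uint8),cv2.RETR_EXTERNAL,cv2.CHAIN_APPROX_NONE)
    h=cv2.convexHull(max(c,key=len)); o["hull"]=h[:,0].astype(float)
    gm=(g>r*1.5)&(g>b*1.3)&(g>60); o["button"]=blob(gm,seeds["button"])[1]
    rm=(r>g*1.9)&(r>b*1.9)&(r>80); k,c=blob(rm,seeds["red"]); o["red"]=c; o["nred"]=k.sum()
    return o
E
python3 - <<'E'
from fit import *
S={"top":dict(dial=(354,263),button=(272,260),red=(337,234)),"scene":dict(dial=(288,263),button=(354,229),red=(321,270))}
for n in S:
    p=eyes.capture(n); o=feats(p,S[n])
    P=np.array([atz(p,u,.07)[:2] for u in o["hull"]])
    (cx,cy),rad=cv2.minEnclosingCircle(P.astype(np.float32)); 
    # algebraic circle
    A=np.c_[2*P,np.ones(len(P))]; s=np.linalg.lstsq(A,(P**2).sum(1),rcond=None)[0]
    print(n,"dial",s[:2],np.sqrt(s[2]+s[:2]@s[:2]),(cx,cy,rad))
    c=s[:2]; B=atz(p,o["button"],.0815)[:2]; R=atz(p,o["red"],.068)[:2]
    print("button",B,"red",R,o["nred"],"r",np.hypot(*(R-c)))
    v=B-c; yaw=np.arctan2(v[1],v[0])-np.arctan2(185,-55); print("dist",np.hypot(*v),"exp .193; yaw",yaw)
    ra=np.arctan2(*(R-c)[::-1]); print("red ang world",ra,"joint",(ra-yaw-np.pi+np.pi)%(2*np.pi)-np.pi)
E
```

```text
top dial [ 0.57715061 -0.03245483] 0.06795359529238001 (0.5772301554679871, -0.032515887171030045, 0.06874757260084152)
button [0.56587317 0.1600749 ] red [0.64439572 0.01329506] 16 r 0.08133238955212903
dist 0.19285973229198117 exp .193; yaw -0.2304672536539163
red ang world 0.5974127027160574 joint -2.3137126972198194
scene dial [ 0.58226256 -0.03444842] 0.06783256593413957 (0.5822367072105408, -0.03457368165254593, 0.06869843602180481)
button [0.57331096 0.15572602] red [0.64539262 0.01348287] 16 r 0.0792641963098127
dist 0.19038500222921148 exp .193; yaw -0.24193964336884344
red ang world 0.6493928042066718 joint -2.250260206014278
```

```bash
cat > ang.py <<'E'
from fit import *
C={"top":np.array([.57715,-.03245]),"scene":np.array([.58226,-.03445])}
def polar(p,c,r0,r1,z,n=1440):
    th=np.arange(n)*2*np.pi/n; out=[]
    for r in np.linspace(r0,r1,6):
        P=np.c_[c[0]+r*np.cos(th),c[1]+r*np.sin(th),np.full(n,z)]
        uv=proj(p,P).astype(np.float32)
        out.append(cv2.remap(p["frame"],uv[None,:,0],uv[None,:,1],cv2.INTER_LINEAR)[0].astype(float))
    return th,np.mean(out,0)
def cen(th,w):
    k=w.argmax(); d=(th-th[k]+np.pi)%(2*np.pi)-np.pi; s=(abs(d)<.12)
    w=np.clip(w-np.maximum(w[s].min(),.2*w.max()),0,None)*s; return (th[k]+(w*d).sum()/w.sum()+np.pi)%(2*np.pi)-np.pi, w.max()
def angles(p,n,verbose=True):
    th,a=polar(p,C[n],.0605,.066,.07); i,wi=cen(th,a.min(1))
    th,b=polar(p,C[n],.074,.089,.068); r,wr=cen(th,np.clip(b[:,2]-b[:,1],0,None))
    d=(r-i+np.pi)%(2*np.pi)-np.pi
    if verbose: print(n,"index %.4f (%.0f) red %.4f (%.0f) red-index %.4f"%(i,wi,r,wr,d))
    return i,r,d
E
python3 - <<'E'
from ang import *
for n in C:
    p=eyes.capture(n); angles(p,n)
E
```

```text
top index 2.7758 (107) red 0.5955 (82) red-index -2.1802
scene index 2.7239 (138) red 0.6467 (108) red-index -2.0772
```

```bash
cat >> ang.py <<'E'
def rect(p,c,z=.07,h=.1,s=400):
    g=np.linspace(-h,h,s); X,Y=np.meshgrid(g,-g) # world x right, y up
    P=np.c_[c[0]+X.ravel(),c[1]+Y.ravel(),np.full(s*s,z)]
    uv=proj(p,P).astype(np.float32).reshape(s,s,2)
    return cv2.remap(p["frame"],uv[...,0],uv[...,1],cv2.INTER_CUBIC)
E
python3 - <<'E'
from ang import *
from scipy.optimize import minimize
ims=[]
for n in C:
    p=eyes.capture(n); 
    def comb(x):
        th,b=polar(p,C[n]+x[:2]*1e-3,.073,.079,.068); g=-b.max(1); g=g-g.mean(); g[np.hypot(0,0)>1]=0
        return -abs((g*np.exp(36j*th)).mean()), np.angle((g*np.exp(-36j*th)).mean())
    best=min(((comb((x,y))[0],x,y) for x in np.arange(-6,6.1,.5) for y in np.arange(-6,6.1,.5)))
    r=minimize(lambda x:comb(x)[0],best[1:],method="Nelder-Mead")
    print(n,best,r.x,r.fun,comb((0,0))[0],"tick phase deg",np.degrees(-comb(r.x)[1]/36))
    im=rect(p,C[n]); 
    cv2.circle(im,(200,200),136,(0,255,255),1); cv2.circle(im,(200,200),184,(0,255,255),1)
    ims.append(im)
cv2.imwrite("pics/rect0.png",np.hstack(ims))
E
```

```text
Traceback (most recent call last):
TypeError: can't multiply sequence by non-int of type 'float'
```

```bash
cat > comb.py <<'E'
from ang import *
from scipy.optimize import minimize
ims=[]
for n in C:
    p=eyes.capture(n); 
    def comb(x):
        th,b=polar(p,C[n]+np.array(x[:2])*1e-3,.073,.079,.068); g=-b.max(1); g=g-g.mean()
        v=(g*np.exp(-36j*th)).mean(); return -abs(v), np.angle(v)
    best=min(((comb((x,y))[0],x,y) for x in np.arange(-6,6.1,.5) for y in np.arange(-6,6.1,.5)))
    r=minimize(lambda x:comb(x)[0],best[1:],method="Nelder-Mead")
    print(n,best,r.x,r.fun,comb((0,0))[0],"tick phase deg",np.degrees(-comb(r.x)[1]/36))
    im=rect(p,C[n]); 
    cv2.circle(im,(200,200),136,(0,255,255),1); cv2.circle(im,(200,200),184,(0,255,255),1)
    ims.append(im)
cv2.imwrite("pics/rect0.png",np.hstack(ims))
E
python3 comb.py
```

```text
top (np.float64(-12.883559137306936), np.float64(0.5), np.float64(0.0)) [0.37695312 0.00105273] -12.910793082917408 -12.788023557445191 tick phase deg 4.368146613819178
scene (np.float64(-12.479907902825895), np.float64(-3.5), np.float64(2.0)) [-3.77947018  1.89429226] -12.547403454007716 -2.1926578309383307 tick phase deg 4.223804944079379
```

View pics/rect0.png

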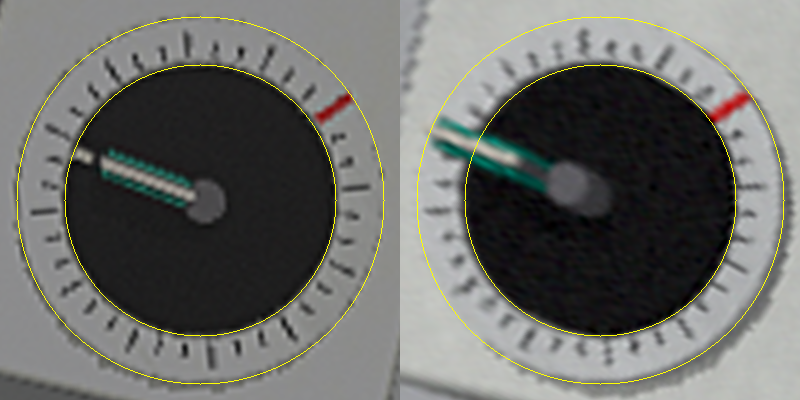

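```bash
sed -i 's/^C=.*/C={"top":np.array([.57753,-.03245]),"scene":np.array([.57848,-.03256])}/' ang.py
python3 - <<'E'
from ang import *
for n in C: angles(eyes.capture(n),n)
c=np.array([.578,-.0325]); th=2.772; r=.036
u=np.array([np.cos(th),np.sin(th)]); nn=np.array([-u[1],u[0]])
P=c+r*u+.036*nn; s=sense(); R=np.array(s["orientation"])
print(P, s["clock"]); d=np.r_[P,.15]-s["position"]; print("tool shift cm",R.T@d*100)
print("psi want",th-np.pi/2,"now",np.arctan2(R[1,1],R[0,1]))
E
```

```text
top index 2.7783 (108) red 0.5981 (81) red-index -2.1802
scene index 2.7266 (136) red 0.6014 (113) red-index -2.1252
[ 0.53142643 -0.0530646 ] 1.45
tool shift cm [-50.1063563  -49.02501376   8.12971477]
psi want 1.2012036732051032 now 1.118032812240432
```

Request:
send_rows:
  targets:
    - [[-3.4,-3.3,0],[0,0,0],1]
    - [[-3.4,-3.3,0],[0,0,0],1]
    - [[-3.4,-3.3,0],[0,0,0],1]
    - [[-3.4,-3.3,0],[0,0,0],1]
    - [[-3.4,-3.3,0],[0,0,0],1]
    - [[-3.4,-3.3,0],[0,0,0],1]
    - [[-3.4,-3.3,0],[0,0,0],1]
    - [[-3.4,-3.3,0],[0,0,0],1]
    - [[-3.4,-3.3,0],[0,0,0],1]
    - [[-3.4,-3.3,0],[0,0,-0.08],1]
  grip_force: 30

```text
clock: 2.45
position: [0.4614, 0.1528, 0.2311]
orientation: [[-0.936, 0.351, 0.006], [0.351, 0.936, 0.005], [-0.004, 0.006, -1.0]]
ft_force: [-0.5, 0.0, 0.3]
finger_gap: 0.003
```

```bash
cat > go.py <<'E'
from h import *
import sys
def go(P,psi=None):
    s=sense(); R=np.array(s["orientation"]); p=np.array(s["position"])
    ps=np.arctan2(R[1,1],R[0,1])
    print("t %.2f pos %s psi %.3f gap %.3f F %s"%(s["clock"],np.round(p,4),ps,s["finger_gap"],np.round(s["ft_force"],1)))
    print("tool shift cm",np.round(R.T@(np.array(P)-p)*100,2), "turn z" ,None if psi is None else round(ps-psi,3))
if __name__=="__main__": a=list(map(float,sys.argv[1:])); go(a[:3],a[3] if len(a)>3 else None)
E
python3 go.py .5314 -.0531 .13 1.2
```

```text
t 2.45 pos [0.4614 0.1528 0.2311] psi 1.212 gap 0.003 F [-0.5  0.   0.3]
tool shift cm [-13.76 -16.88  10.06] turn z 0.012
```

Request:
send_rows:
  targets:
    - [[-2.6,-3.2,1.9],[0,0,0],1]
    - [[-2.6,-3.2,1.9],[0,0,0],1]
    - [[-2.6,-3.2,1.9],[0,0,0],1]
    - [[-2.6,-3.2,1.9],[0,0,0],1]
    - [[-2.6,-3.2,1.9],[0,0,0],1]
    - [[0,0,0],[0,0,0],1]

```text
clock: 3.05
position: [0.5337, -0.0554, 0.1373]
orientation: [[-0.934, 0.356, 0.018], [0.356, 0.935, 0.005], [-0.015, 0.011, -1.0]]
ft_force: [-0.4, 0.1, -0.3]
finger_gap: -0.004
```

```bash
python3 go.py .5314 -.0531 .08 1.2
python3 - <<'E'
from h import *
p=eyes.capture("scene"); save(p,"s1.png",(200,130,400,300),4)
p=eyes.capture("top"); save(p,"t1.png",(260,190,440,330),4)
E
```

```text
t 3.05 pos [ 0.5337 -0.0554  0.1373] psi 1.207 gap -0.004 F [-0.4  0.1 -0.3]
tool shift cm [0.38 0.07 5.72] turn z 0.007
```

View pics/s1.png

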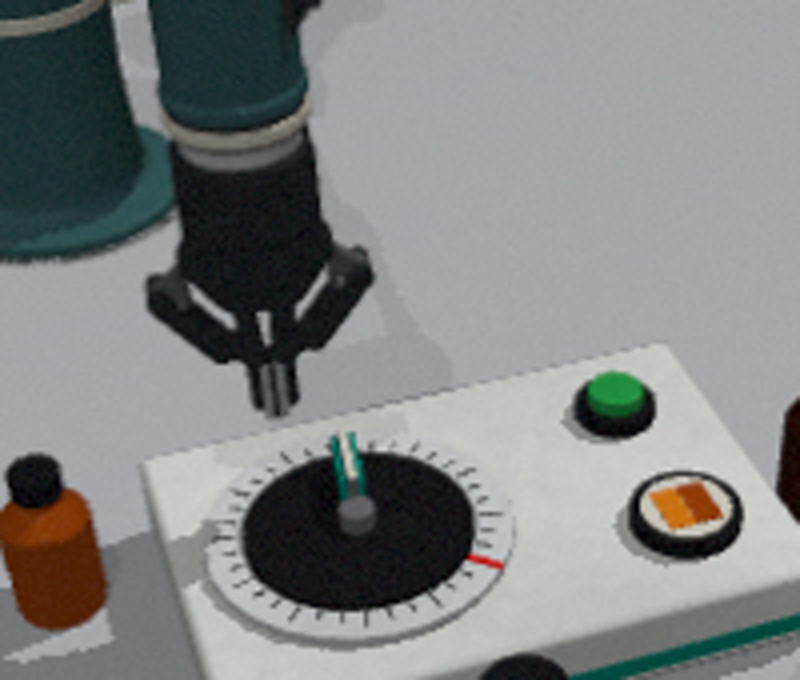

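View pics/t1.png

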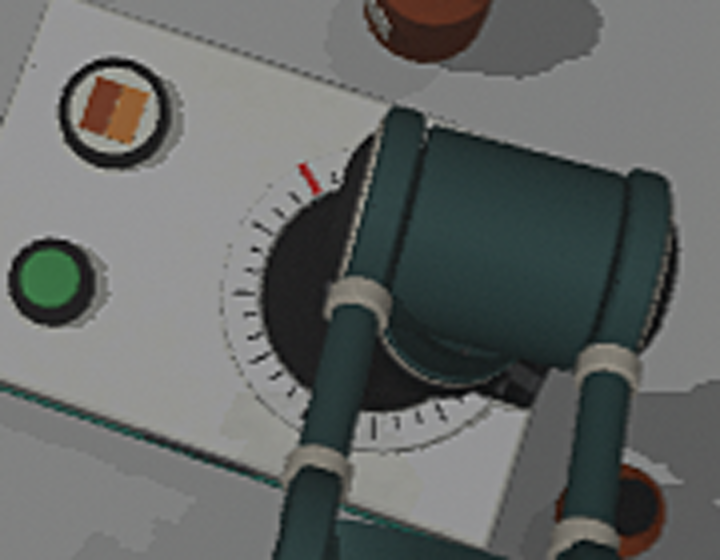

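The scene view shows the shut gripper above the near-left part of the dial, with its tip at crop (275, 410). It stands on the counter-clockwise side of the fin at (348, 465) and has room to descend.

Request:
send_rows:
  targets:
    - [[0.3,0,1.5],[0.011,0.015,0.007],1]
    - [[0,0,1.5],[0,0,0],1]
    - [[0,0,1.4],[0,0,0],1]
    - [[0,0,1.0],[0,0,0],1]
    - [[0,0,0],[0,0,0],1]

```text
clock: 3.65
position: [0.5312, -0.0458, 0.0824]
orientation: [[-0.935, 0.355, 0.003], [0.355, 0.935, 0.002], [-0.002, 0.003, -1.0]]
ft_force: [-0.4, 0.1, 0.8]
finger_gap: -0.001
```

```bash
python3 go.py .5314 -.0531 .08 1.2; python3 -c "
from h import *
print(np.round(sense()['orientation'],3))"
```

```text
t 3.65 pos [ 0.5312 -0.0458  0.0824] psi 1.208 gap -0.001 F [-0.4  0.1  0.8]
tool shift cm [-0.28 -0.67  0.24] turn z 0.008
[[-0.935  0.355  0.003]
 [ 0.355  0.935  0.002]
 [-0.002  0.003 -1.   ]]
```

Request:
send_rows:
  targets:
    - [[-0.1,0.25,0.1],[0,0,0],1]
    - [[0,0.25,0.1],[0,0,0],1]
    - [[0,0.2,0],[0,0,0],1]

```text
clock: 3.95
position: [0.5348, -0.0386, 0.0801]
orientation: [[-0.935, 0.354, 0.002], [0.354, 0.935, 0.002], [-0.002, 0.003, -1.0]]
ft_force: [0.0, -0.5, 0.4]
finger_gap: 0.0
```

```bash
cat > st.py <<'E'
from h import *
c=np.array([.578,-.0325])
s=sense(); R=np.array(s["orientation"]); p=np.array(s["position"]); a=R.T@(np.r_[c,p[2]]-p)
print("t %.2f pos %s psi %.3f F %s tau %s"%(s["clock"],np.round(p,4),np.arctan2(R[1,1],R[0,1]),np.round(s["ft_force"],1),np.round(s["wrist_torque"],2)))
print("F tool",np.round(R.T@s["ft_force"],1),"r %.1f k %.1f mm"%(-a[0]*1e3,a[1]*1e3),"zax",np.round(R[:,2],3),"psi-0.600+pi/2 to go: %.3f"%(np.arctan2(R[1,1],R[0,1])+np.pi/2-.600), "j6 %.2f"%s["joints"][5])
E
python3 st.py
```

```text
t 3.95 pos [ 0.5348 -0.0386  0.0801] psi 1.209 F [ 0.  -0.5  0.4] tau [ 0.02 -0.02 -0.  ]
F tool [-0.2 -0.4 -0.4] r 38.3 k 21.0 mm zax [ 0.002  0.002 -1.   ] psi-0.600+pi/2 to go: 2.179 j6 -1.33
```

Request:
send_rows:
  targets:
    - [[0.1,0.2,0],[0,0,0.03],1]
    - [[0.21,0.38,0],[0,0,0.1],1]
    - [[0.21,0.38,0],[0,0,0.1],1]
    - [[0.21,0.38,0],[0,0,0.1],1]

```text
clock: 4.35
position: [0.534, -0.0261, 0.0807]
orientation: [[-0.763, 0.646, 0.001], [0.646, 0.763, -0.004], [-0.004, -0.002, -1.0]]
ft_force: [-2.1, -4.1, -2.2]
finger_gap: -0.003
```

```bash
python3 st.py
python3 - <<'E'
from h import *
p=eyes.capture("scene"); save(p,"s2.png",(200,160,400,310),4)
E
```

```text
t 4.35 pos [ 0.534  -0.0261  0.0807] psi 0.869 F [-2.1 -4.1 -2.2] tau [-0.52  0.21  0.01]
F tool [-1.  -4.5  2.3] r 37.7 k 23.5 mm zax [ 0.001 -0.004 -1.   ] psi-0.600+pi/2 to go: 1.840 j6 -0.96
```

View pics/s2.png

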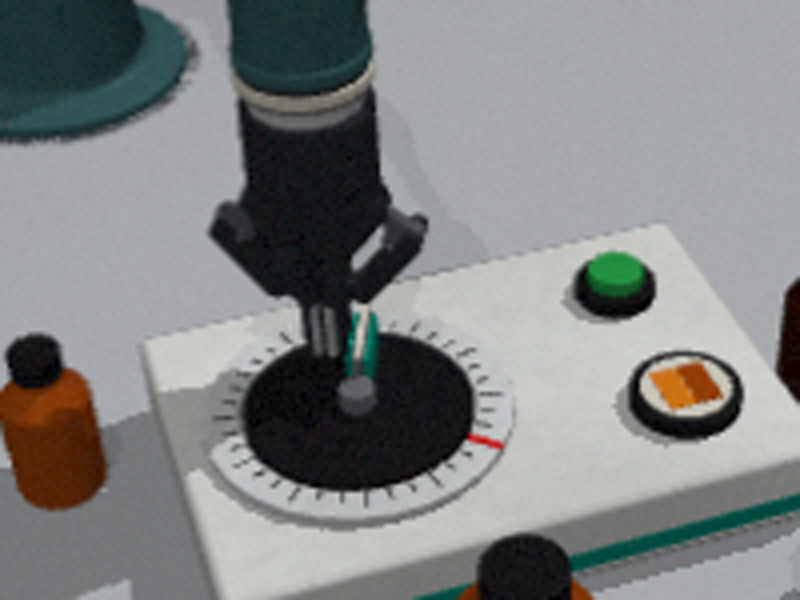

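The picture shows the shut fingers at crop (325, 330) pressing the fin's counter-clockwise cheek at (360, 345). The fin has turned clockwise.

Request:
send_rows:
  targets:
    - [[0.22,0.41,0],[0,0,0.1],1]
    - [[0.22,0.41,0],[0,0,0.1],1]
    - [[0.22,0.41,0],[0,0,0.1],1]
    - [[0.22,0.41,0],[0,0,0.1],1]
    - [[0.22,0.41,0],[0,0,0.1],1]
    - [[0.22,0.41,0],[0,0,0.1],1]

```text
clock: 5.0
position: [0.5421, -0.004, 0.0807]
orientation: [[-0.252, 0.968, -0.008], [0.968, 0.252, -0.01], [-0.007, -0.011, -1.0]]
ft_force: [-3.2, -2.2, 1.1]
finger_gap: -0.002
```

```bash
python3 st.py
```

```text
t 5.00 pos [ 0.5421 -0.004   0.0807] psi 0.254 F [-3.2 -2.2  1.1] tau [-0.26  0.54 -0.05]
F tool [-1.3 -3.7 -1. ] r 36.7 k 27.6 mm zax [-0.008 -0.01  -1.   ] psi-0.600+pi/2 to go: 1.225 j6 -0.29
```

Request:
send_rows:
  targets:
    - [[0.2,0.45,0],[0,0,0.08],1]
    - [[0.2,0.45,0],[0,0,0.08],1]
    - [[0.2,0.45,0],[0,0,0.08],1]
    - [[0.2,0.45,0],[0,0,0.08],1]
    - [[0.2,0.45,0],[0,0,0.08],1]

```text
clock: 5.5
position: [0.5582, 0.008, 0.0808]
orientation: [[0.152, 0.988, -0.021], [0.988, -0.152, -0.011], [-0.014, -0.019, -1.0]]
ft_force: [-3.4, 0.2, 1.2]
finger_gap: -0.004
```

```bash
python3 st.py;  python3 - <<'E'
from ang import *
p=eyes.capture("scene"); save(p,"s3.png",(200,160,400,310),4)
q=eyes.capture("top"); save(q,"t3.png",(260,190,440,330),4)
E
```

```text
t 5.50 pos [0.5582 0.008  0.0808] psi -0.153 F [-3.4  0.2  1.2] tau [-0.06  0.53  0.02]
F tool [-0.4 -3.4 -1.2] r 37.0 k 25.7 mm zax [-0.021 -0.011 -1.   ] psi-0.600+pi/2 to go: 0.818 j6 0.14
```

View pics/s3.png

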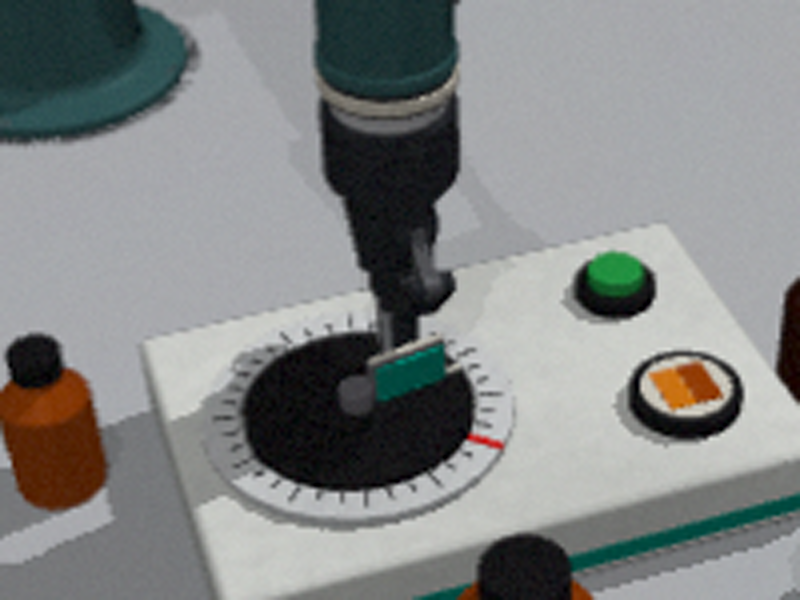

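View pics/t3.png

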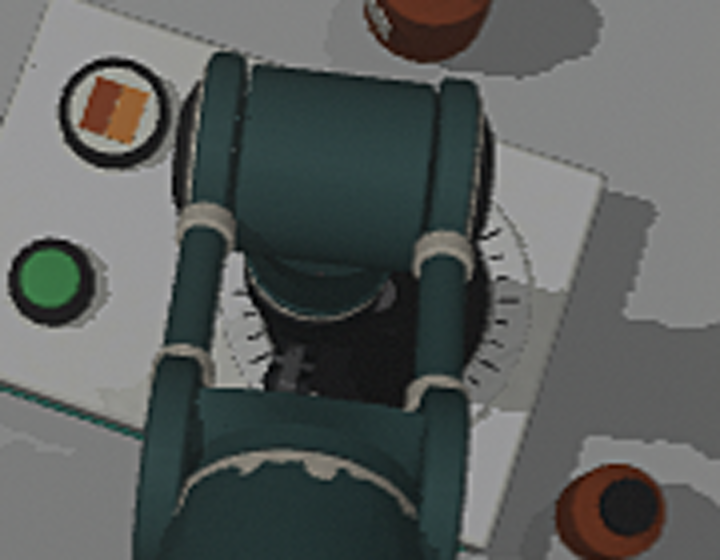

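The index mark is now visible in the scene view at crop (455, 368). The red line is at (485, 440), so more clockwise turn is needed.

Run:
```python
from ang import *
p=eyes.capture("scene"); angles(p,"scene"); cv2.imwrite("pics/r3.png",cv2.resize(rect(p,C["scene"]),None,fx=1.5,fy=1.5))
```

```text
scene index 1.9955 (120) red 0.6014 (120) red-index -1.3941
```

View pics/r3.png

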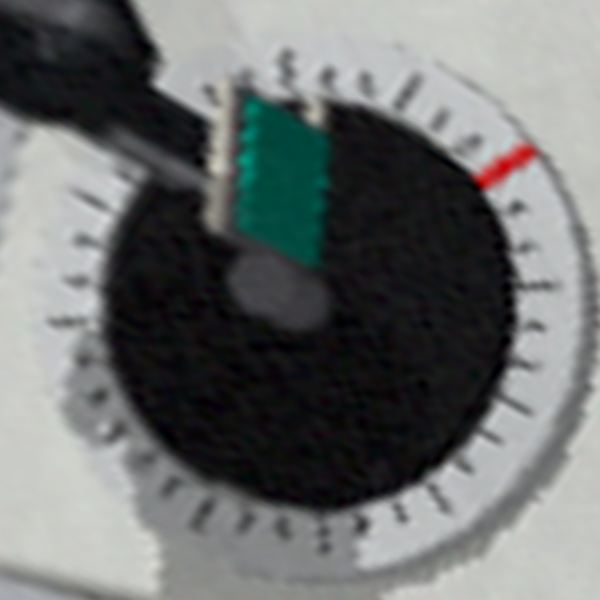

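Request:
send_rows:
  targets:
    - [[0.22,0.46,0],[0,0.0,0.1],1]
    - [[0.22,0.46,0],[0,0,0.1],1]
    - [[0.22,0.46,0],[0,0,0.1],1]
    - [[0.22,0.46,0],[0,0,0.1],1]
    - [[0.22,0.46,0],[0,0,0.1],1]

```text
clock: 6.15
position: [0.5799, 0.0119, 0.0808]
orientation: [[0.607, 0.794, -0.027], [0.795, -0.607, -0.007], [-0.022, -0.017, -1.0]]
ft_force: [-2.7, 1.7, 1.7]
finger_gap: -0.001
```

```bash
cat >> ang.py <<'E'
def near(p,n,lo=-.3,hi=1.1,r0=.061,r1=.066):
    th,a=polar(p,C[n],r0,r1,.07); d=(th-.6+np.pi)%(2*np.pi)-np.pi
    i,wi=cen(th,np.where((d>lo)&(d<hi),a.min(1),0)); 
    th,b=polar(p,C[n],.074,.089,.068); r,wr=cen(th,np.clip(b[:,2]-b[:,1],0,None))
    print(n,"index %.4f (%.0f) red %.4f (%.0f) to go %.4f"%(i,wi,r,wr,i-r))
E
python3 st.py
python3 - <<'E'
from ang import *
p=eyes.capture("scene"); near(p,"scene"); cv2.imwrite("pics/r4.png",cv2.resize(rect(p,C["scene"]),None,fx=1.5,fy=1.5))
E
```

```text
t 6.15 pos [0.5799 0.0119 0.0808] psi -0.653 F [-2.7  1.7  1.7] tau [0.24 0.61 0.04]
F tool [-0.4 -3.2 -1.6] r 36.4 k 25.4 mm zax [-0.027 -0.007 -1.   ] psi-0.600+pi/2 to go: 0.318 j6 0.64
scene index 1.0104 (140) red 0.6014 (121) to go 0.4089
```

View pics/r4.png

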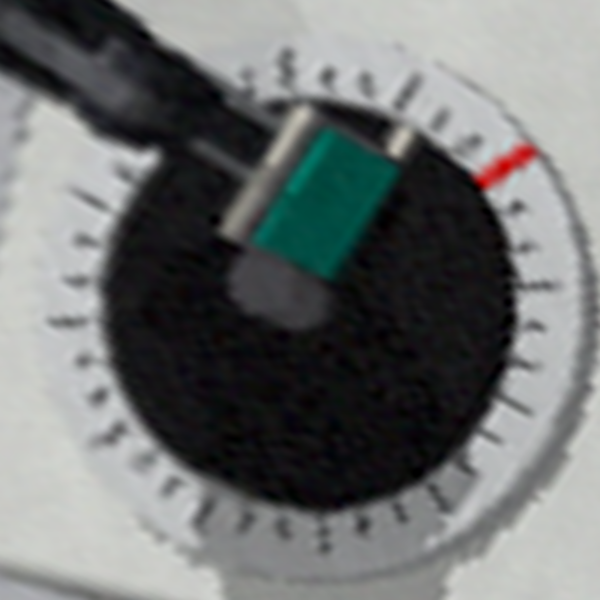

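The index mark, at rectified pixel (400, 140), is 0.41 rad short of the red line at (510, 165).

Request:
send_rows:
  targets:
    - [[0.2,0.44,0],[0,0,0.09],1]
    - [[0.2,0.44,0],[0,0,0.09],1]
    - [[0.18,0.4,0],[0,0,0.08],1]

```text
clock: 6.5
position: [0.592, 0.0089, 0.0808]
orientation: [[0.791, 0.611, -0.03], [0.611, -0.791, -0.005], [-0.027, -0.015, -1.0]]
ft_force: [-3.2, 1.1, 2.9]
finger_gap: 0.0
```

```bash
python3 st.py
python3 - <<'E'
from ang import *
p=eyes.capture("scene"); near(p,"scene")
E
```

```text
t 6.50 pos [0.592  0.0089 0.0808] psi -0.913 F [-3.2  1.1  2.9] tau [0.34 0.5  0.  ]
F tool [-1.9 -2.9 -2.8] r 36.4 k 24.2 mm zax [-0.03  -0.005 -1.   ] psi-0.600+pi/2 to go: 0.058 j6 0.89
scene index 0.7127 (135) red 0.6016 (119) to go 0.1112
```

Request:
send_rows:
  targets:
    - [[0.06,0.22,0],[0,0,0.03],1]
    - [[0.03,0.2,0],[0,0,0.02],1]

```text
clock: 6.75
position: [0.5956, 0.0066, 0.0808]
orientation: [[0.82, 0.571, -0.029], [0.572, -0.821, -0.003], [-0.026, -0.014, -1.0]]
ft_force: [-2.4, 3.7, -0.4]
finger_gap: 0.001
```

```bash
python3 st.py
python3 - <<'E'
from ang import *
p=eyes.capture("scene"); near(p,"scene")
E
python3 st.py
```

```text
t 6.75 pos [0.5956 0.0066 0.0808] psi -0.963 F [-2.4  3.7 -0.4] tau [ 0.55  0.28 -0.05]
F tool [ 0.2 -4.4  0.4] r 36.8 k 22.1 mm zax [-0.029 -0.003 -1.   ] psi-0.600+pi/2 to go: 0.008 j6 0.94
scene index 0.6086 (135) red 0.6016 (120) to go 0.0069
t 6.80 pos [0.5958 0.0064 0.0808] psi -0.963 F [-1.7  2.5 -0.3] tau [ 0.4   0.23 -0.02]
F tool [ 0.  -3.1  0.3] r 36.8 k 21.8 mm zax [-0.029 -0.003 -1.   ] psi-0.600+pi/2 to go: 0.007 j6 0.94
```

Request:
send_rows:
  targets:
    - [[0,-0.4,0],[0,0,0],1]
    - [[0,-1.0,0],[0,0,0],1]
    - [[0,-0.5,-2],[0,0,0],1]
    - [[0,0,-4],[0,0,0],1]
    - [[-2,-3,-3],[0,0,0],1]
    - [[-2,-4,0],[0,0,0],1]
    - [[-2,-4,0],[0,0,0],1]
    - [[-2,-4,0],[0,0,0],1]
    - [[0,0,0],[0,0,0],1]

```text
clock: 7.7
position: [0.4333, 0.1023, 0.1793]
orientation: [[0.817, 0.576, -0.016], [0.576, -0.817, -0.005], [-0.016, -0.005, -1.0]]
ft_force: [0.3, -0.4, 0.1]
finger_gap: -0.002
```

```bash
python3 st.py
python3 - <<'E'
from ang import *
ims=[]
for n in C:
    p=eyes.capture(n); near(p,n); near(p,n,r0=.063,r1=.067); near(p,n,r0=.059,r1=.063); ims.append(rect(p,C[n]))
cv2.imwrite("pics/r5.png",np.hstack(ims))
E
```

```text
t 7.70 pos [0.4333 0.1023 0.1793] psi -0.957 F [ 0.3 -0.4  0.1] tau [ 0.04 -0.04  0.03]
F tool [-0.   0.5 -0.1] r -40.6 k 193.6 mm zax [-0.016 -0.005 -1.   ] psi-0.600+pi/2 to go: 0.014 j6 1.14
top index 0.5893 (114) red 0.5981 (85) to go -0.0088
top index 0.6009 (113) red 0.5981 (85) to go 0.0029
top index 0.5687 (100) red 0.5981 (85) to go -0.0294
scene index 0.6011 (121) red 0.6015 (115) to go -0.0004
scene index 0.6006 (114) red 0.6015 (115) to go -0.0009
scene index 0.6017 (122) red 0.6015 (115) to go 0.0002
```

View pics/r5.png

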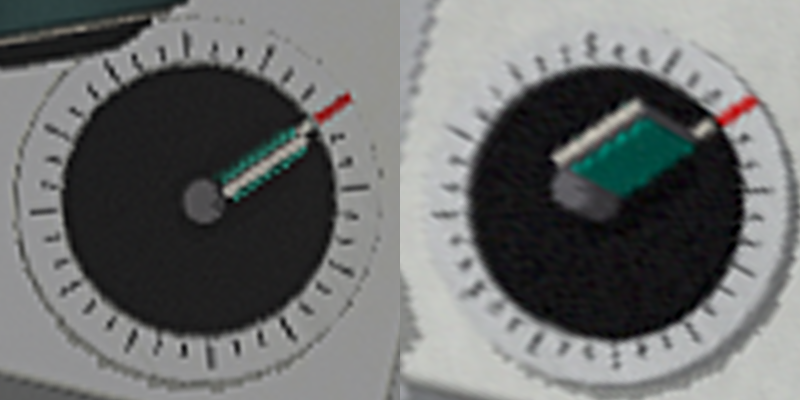

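The dial is on the line: the rectified views show the mark running straight into the red line, with both cameras within about 0.01 rad. The button comes next.

```bash
python3 go.py .567 .160 .12
```

```text
t 7.80 pos [0.4375 0.1013 0.1803] psi -0.958 gap -0.001 F [ 0.1 -0.4 -0.1]
tool shift cm [14.04  2.66  5.85] turn z None
```

Request:
send_rows:
  targets:
    - [[2.8,0.5,1.0],[-0.005,0.016,0],1]
    - [[2.8,0.5,1.0],[0,0,0],1]
    - [[2.8,0.5,1.0],[0,0,0],1]
    - [[2.8,0.5,1.2],[0,0,0],1]
    - [[2.3,0.5,1.2],[0,0,0],1]
    - [[0,0,0],[0,0,0],1]

```text
clock: 8.4
position: [0.577, 0.1581, 0.1268]
orientation: [[0.818, 0.574, 0.018], [0.575, -0.818, -0.001], [0.014, 0.011, -1.0]]
ft_force: [-1.2, -1.2, -0.3]
finger_gap: 0.0
```

```bash
python3 go.py .567 .160 .086;  python3 - <<'E'
from ang import *
p=eyes.capture("scene"); save(p,"s6.png",(260,140,440,280),4)
E
```

```text
t 8.40 pos [0.577  0.1581 0.1268] psi -0.959 gap 0.000 F [-1.2 -1.2 -0.3]
tool shift cm [-0.76 -0.78  4.06] turn z None
```

View pics/s6.png

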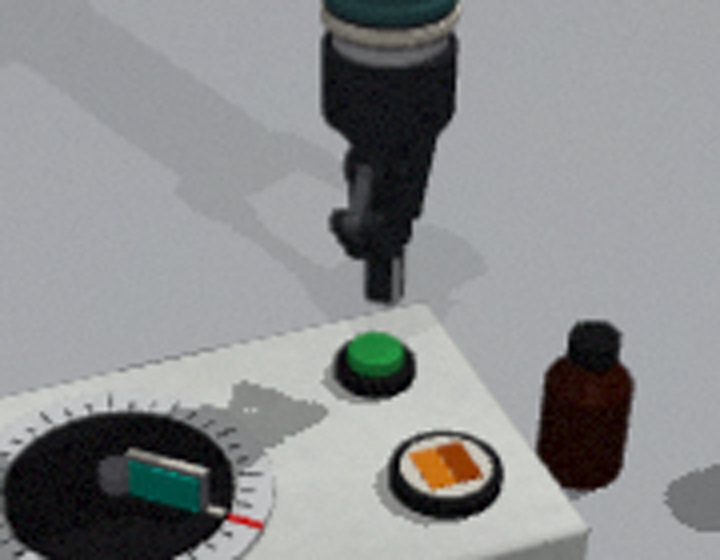

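The fingers are above the button: tip at crop (383, 300), cap top at (376, 350). The dial is still on the line.

```bash
python3 - <<'E'
from ang import *
p=eyes.capture("scene"); print(proj(p,[[.567,.160,.082],[.570,.159,.082]]))
print(atz(p,(354,226.5),.082))
E
python3 go.py .567 .160 .086
```

```text
[[353.40366444 226.03371724]
 [353.77369812 226.77013786]]
[0.56940716 0.16012081 0.082     ]
t 8.50 pos [0.5749 0.1573 0.1279] psi -0.959 gap 0.001 F [-0.4 -0.5 -0.6]
tool shift cm [-0.55 -0.72  4.18] turn z None
```

Request:
send_rows:
  targets:
    - [[-0.4,-0.6,1.2],[0.01,-0.013,0],1]
    - [[0,0,1.2],[0,0,0],1]
    - [[0,0,1.0],[0,0,0],1]
    - [[0,0,0],[0,0,0],1]

```text
clock: 8.9
position: [0.5664, 0.1584, 0.092]
orientation: [[0.819, 0.573, -0.001], [0.573, -0.819, -0.001], [-0.001, 0.001, -1.0]]
ft_force: [-0.2, -0.4, -0.0]
finger_gap: -0.003
```

```bash
python3 go.py .568 .160 .082
```

```text
t 8.90 pos [0.5664 0.1584 0.092 ] psi -0.960 gap -0.003 F [-0.2 -0.4 -0. ]
tool shift cm [ 0.22 -0.04  1.  ] turn z None
```

Request:
send_rows:
  targets:
    - [[0.1,0,0.5],[0,0,0],1]
    - [[0,0,0.4],[0,0,0],1]
    - [[0,0,0.3],[0,0,0],1]
    - [[0,0,0.3],[0,0,0],1]

```text
clock: 9.3
position: [0.5671, 0.1589, 0.0772]
orientation: [[0.819, 0.574, 0.0], [0.574, -0.819, -0.001], [-0.0, 0.001, -1.0]]
ft_force: [-3.0, -0.3, 4.3]
finger_gap: -0.001
```

Request:
send_rows:
  targets:
    - [[0,0,0.3],[0,0,0],1]
    - [[0,0,0.3],[0,0,0],1]

```text
clock: 9.5
position: [0.5673, 0.1589, 0.0757]
orientation: [[0.819, 0.574, -0.0], [0.574, -0.819, -0.001], [-0.001, 0.001, -1.0]]
ft_force: [-11.9, -2.3, 27.4]
finger_gap: 0.0
```

The button has bottomed out: the force rose to 27 N with the tip at z = 75.7 mm. I'll release it and retreat.

Request:
send_rows:
  targets:
    - [[0,0,0],[0,0,0],1]
    - [[0,0,-0.5],[0,0,0],1]
    - [[0,0,-1.5],[0,0,0],1]
    - [[0,0,-3],[0,0,0],1]
    - [[0,0,-4],[0,0,0],1]
    - [[-3,0,-2],[0,0,0],1]
    - [[-4,-2,0],[0,0,0],1]
    - [[-4,-2,0],[0,0,0],1]
    - [[-4,-2,0],[0,0,0],1]
    - [[0,0,0],[0,0,0],1]

```text
clock: 10.5
position: [0.409, 0.1217, 0.1969]
orientation: [[0.819, 0.573, 0.01], [0.574, -0.819, 0.001], [0.008, 0.005, -1.0]]
ft_force: [0.4, 0.6, -0.4]
finger_gap: -0.01
```

```bash
python3 st.py
python3 - <<'E'
from ang import *
ims=[]
for n in C:
    p=eyes.capture(n); near(p,n,r0=.063,r1=.067); ims.append(p["frame"][130:370,150:510])
    S={"top":(272,260),"scene":(354,229)}[n]; f=p["frame"].astype(int); b,g,r=f[...,0],f[...,1],f[...,2]
    k,c=blob((g>r*1.5)&(g>b*1.3)&(g>60),S); print("green",k.sum(),c)
    q=cv2.imread("pics/%s0.png"%n).astype(int); b,g,r=q[...,0],q[...,1],q[...,2]; k,c=blob((g>r*1.5)&(g>b*1.3)&(g>60),S); print("  before",k.sum(),c)
cv2.imwrite("pics/end.png",cv2.resize(np.hstack(ims),(800,267)))
cv2.imwrite("pics/end_s.png",p["frame"])
E
```

```text
t 10.50 pos [0.409  0.1217 0.1969] psi -0.960 F [ 0.4  0.6 -0.4] tau [ 0.05 -0.02  0.02]
F tool [ 0.6 -0.3  0.4] r -50.0 k 223.2 mm zax [ 0.01   0.001 -1.   ] psi-0.600+pi/2 to go: 0.011 j6 1.19
top index 0.6007 (112) red 0.5982 (85) to go 0.0026
green 178 [271.96067416 259.01685393]
  before 175 [271.97142857 259.02857143]
scene index 0.6008 (115) red 0.6016 (115) to go -0.0008
green 127 [353.47244094 228.03937008]
  before 127 [353.47244094 228.03937008]
```

View pics/end_s.png

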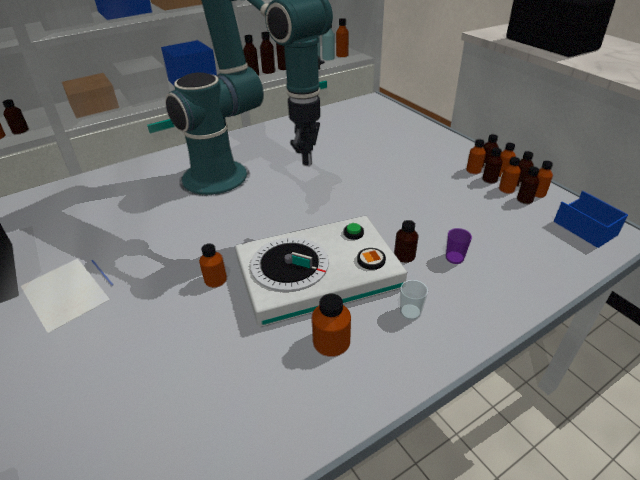

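The final scene view shows the index on the red line at about (317, 269), the button back up at (354, 229), and the bottles and beaker where they were. The gripper is clear of everything at (306, 150).

```bash
python3 -c "
from workcell import arm
print(arm.close_job())"
```

```text
the job is handed in; nothing more can be done
None
```

The dial is on the red line and the green button has been pressed and released. I handed the job in at about 10.6 s on the robot's clock.

- **Dial:** I pushed the fin's counter-clockwise cheek with the shut fingertips, turning the dial about 2.18 rad clockwise, with no pinch. After the button press, the index was within 0.003 rad of the red line in both cameras.
- **Button:** I pressed it until it bottomed out, at 27 N vertical with the tip 75.7 mm above the bench (fully down is 76 mm). I then released it, and its green patch in both cameras matches the first pictures.
- **Surroundings:** The bottles and beaker look unmoved in the final scene view. I judged that by eye and did not measure it. The arm was clear with no contact force.

**Checks that disagreed:**
- My first dial-centre fit from the scene camera was about 4 mm off, so the two cameras differed by 0.1 rad on the angle to turn. Fitting the centre to the scale's tick marks brought the centres to within 1 mm and the red line readings to within 0.003 rad.
- Before the press, top-view readings taken nearer the dial centre were up to 0.03 rad off, probably because the pale fin top is close to the mark there. Readings nearer the line agreed with the scene camera.

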